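Tip corn pieces from the tray into the prep pan and cover it

TASK

Carry the loaded tray level by its arched handle to the landing beside the pan, set it down there with its open end reaching a little way over the pan's edge, and let go. Then take the bar at its closed end and raise that end so that all three corn pieces slide into the pan; lower the empty tray level onto the landing, slid back clear of the pan, and let go. Last, lay the lid flat and square over the pan so that it covers the whole opening, and leave the bowl, bottle and jar where they are.

Things in the scene. Friction and masses are not known exactly. Their poses are not given: they have to be found in the camera images.
- station: Fixed steel prep station 200 (x) x 350 (y) x 85 mm high; origin: centre of its underside. +y part: flat slotted landing, top at z 85, from y -32 to +175 mm, full width. -y part: deep open pan, opening 156 (x) x 126 (y) mm centred at x 0, y -95, upright walls, floor at z 6, rim flush with the landing, 22 mm wide at the x sides and 17 mm at the -y end. Place and yaw (within 0.25 rad) vary
- pan_mouth (a point): Centre of the pan's opening at rim height (station x 0, y -95, z 85 mm); axes as the station's
- pan_edge (a point): Middle of the pan's edge on the landing side (station x 0, y -32, z 85 mm): here the landing ends and the opening begins; axes as the station's
- tray: Loose metal tray, 0.35 kg, floor 150 (x) x 116 (y) x 4 mm, walls 26 high and 4 mm thick on three sides, +x end open. Origin: centre of the underside. Starts level on the counter, left or right (it and the lid swap sides), with the corn on it. With its open end 5 to 40 mm over the pan's edge it can be tipped about that edge by raising the closed end; corn slides from about 25 to 40 degrees
- tray_arch (a point): Middle of the arched carrying handle: flat-sided bar along tray y, 14 mm thick in x, 12 mm high, 124 mm long, on two side uprights; centre at tray x -10, y 0, z 84 mm, near the loaded tray's centre of mass; 40 mm free between the bar and the corn below; axes as the tray's
- tray_end_bar (a point): Middle of the round bar outside the tray's closed end: 12 mm thick, along tray y, 90 mm long, centre at tray x -118, y 0, z 34 mm; 37 mm clear between it and the end wall, no obstacle below; two thin arms join its ends to the wall; axes as the tray's
- tray_lip (a point): Middle of the underside of the tray's open end (tray x +75, y 0, z 0 mm); axes as the tray's
- corn0: Loose piece of corn cob, a yellow upright cylinder 46 mm across and 34 mm high, 60 g, standing on the tray floor. Origin: centre of its underside as it starts
- corn1: Second corn piece, the same size
- corn2: Third corn piece, the same size, the one nearest the tray's open end
- lid: Loose flat white plastic pan lid 184 (x) x 154 (y) x 5 mm, 0.3 kg, handle up on the counter on the side where the tray is not. Origin: centre of the underside. Its long side (x) goes along the station's x; either way round is right. Centred on the pan it overlaps the landing by 14 mm past the pan's edge, so the tray must stand farther back than that
- lid_handle (a point): Middle of the lid's black bar handle: along lid x, 90 mm long, 12 mm thick in y, 12 mm high, its centre 41 mm above the lid's underside, over the lid's centre; 30 mm free below it; axes as the lid's
- bowl: Bystander: paper bowl 100 mm across, 60 mm high, beyond the station; to be left alone. Origin: centre of its underside
- sauce: Bystander: amber bottle 56 mm across, 130 mm high, beyond the station on the left; to be left alone. Origin: centre of its underside
- jar: Bystander: clear jar with a steel cap, 70 mm across, 85 mm high, beyond the station on the right; to be left alone. Origin: centre of its underside
Not all that is in view belongs to the job. Of the things that look like the tray, take the one that is farthest to the robot's left at the start. What is shaped like the corn1 but purple or red is not meant.

How it is judged:
By the outcome, as a careful person would: the job done as asked, in the order asked, and still so for the second after the job is handed in, with the robot touching nothing.
It also fails if it takes over 72 s, if anything falls off the work surface, if the arm or the gripper's body presses on something with over 40 N, if the wrist force passes 120 N, or if a joint passes its speed limit or range.

ROBOT

A 7-joint arm with a two-finger parallel gripper is mounted at the origin on the work surface. World frame = base frame: x ahead of the robot, y to its left, z up, the work surface at z = 0. Lengths are in m, angles in rad, forces in N, time in s.
With the tool pointing down it reaches from about 0.4 to 0.925 m from the base axis. Payload 4.1 kg.
Tool frame: the origin (TCP) lies midway between the tips of the shut fingers; the grasp point (between the pads) lies 19 mm behind it; z points along the fingers, y is the line along which they close (so a half turn about z gives the same grasp; the last joint's range is limited). The gripper opens to 85 mm and grips with 20 to 120 N. Pads are 22 mm wide; open, the fingers measure 114 mm over their backs; the gripper's body (76 mm by 85 mm) begins 54 mm behind the grasp point. The pads swing forward as they close: fully open they stand 13 mm farther back than shut.
Start: joints at [1.146, 0.398, 0.045, 1.537, -0.019, 1.207, -0.051], TCP at [0.208, -0.616, 0.231] pointing down, gripper open.
Joint ranges: [-2.82, 2.82], [-0.49, 2.23], [-1.37, 1.46], [0, 2.46], [-1.36, 4.5], [0.23, 2], [-2.94, 2.94]. Speed limits (rad/s): [2.57, 2.57, 3.14, 3.14, 3.14, 3.14, 3.14].

INTERFACE

Orientations are given as a unit quaternion [w, x, y, z].
In Python, from rig import movep, line_to, move_j, move_gripper, pause, ik, read_state, capture, Unreachable, hand_in, silhouettes, spot_point gives the robot as it stands. The module is installed in compiled form; this text tells all that it offers. Calls block until the motion is done:
- movep(position, orientation): joint-space move of the TCP to a pose.
- line_to(position, frame=None, velocity=0.15, guard=None): straight line of the TCP; frame=None keeps the orientation; velocity is the mean speed in m/s. With guard (N) it stops when the force on the tool has changed by that much, and returns True; else False.
- move_j(angles): joint-space move.
- move_gripper(opening, squeeze=None): opening from 0.0 (shut) to 1.0 (fully open); squeeze is the grip in N (None keeps the last); returns when the fingers have stopped.
- pause(seconds).
- ik(position, orientation): joint angles nearest the present ones, or None.
- read_state(): the state.
- capture(name): name is "side" or "top"; returns a dict with "image" (384x512x3 uint8, red, green, blue), "mtx" (3x3 intrinsics, pixels), "dist_coeffs" ([k1, k2, p1, p2, k3] as OpenCV has them; the pictures are not rectified), "T" (4x4, takes a point from camera to world coordinates). Camera axes: x right, y down, z forward; pixel columns grow to the right and rows downward; lengths in m; the calibration is good to about 2 mm. A picture is of the moment at which its call begins. There is no depth.
A pose or a line that the arm cannot do raises Unreachable and nothing moves.
- hand_in(): hands the job in; it is judged then, once.
Trained networks look in a picture, given as the dict that the camera call returned (one of the last four; its "shot" number tells which), for a name from the list of things; names that differ only in an ending like _2 or _b are one class to them, and where a whole thing is asked for, a point or a joint stands for the part that bears it (a point fixed in the world has none). Each returns a list of dicts, best first, with "conf" (0 to 1); they miss things now and then, are a little off and sometimes report something else, mostly with a low value. They report only what shows in the picture. A call takes as long as a camera call. They do not tell look-alikes from the thing itself.
- silhouettes(picture, query): "mask" (384x512 bool, what is visible of it) and "xy" ([column, row] in pixels, amid what is visible of it).
- spot_point(picture, query): "xy" ([column, row] in pixels: a listed point, or the origin of a listed thing).
The state is a dict: "t": time; "joint_positions": joint angles; "qd": joint speeds; "joint_torque": joint torques, N m; "ee_pos": TCP position; "ee_rot": TCP orientation; "wrist_force": force on the tool from outside, world axes, zero at the start; "ft_torque": the same for the moment, N m; "grip_width": opening from 0.0 (shut) to 1.0 (fully open); "finger_force": force on a finger pad.
Only numpy, scipy, OpenCV 4.12 (cv2) and the standard library are available. Lean on these libraries where they do the work, as an engineer would, in place of code of your own. Each camera call takes 0.05 s, during which the arm holds its last target. There are 200 camera calls.

## Working session

There is one attempt and no reset: what is moved stays moved. The work goes in short steps, each a Python script; the robot and the scene stay as the last script left them, time stands still between calls to the robot, and variables do not carry over. Pictures are saved under pics/ and viewed, at most 10 in all, crops included, and the job is handed in when it is done.

```bash
mkdir -p pics; ls
cat > h.py <<'E'
import numpy as np, cv2
from rig import *
def ray(c,xy):
    p=cv2.undistortPoints(np.array([[xy]],float),np.array(c["mtx"]),np.array(c["dist_coeffs"]))[0,0]
    T=np.array(c["T"]); return T[:3,3],T[:3,:3]@np.array([p[0],p[1],1.])
def onz(c,xy,z):
    o,d=ray(c,xy); return o+d*(z-o[2])/d[2]
def tri(cs,xys):
    A=np.zeros((3,3));b=np.zeros(3)
    for c,xy in zip(cs,xys):
        o,d=ray(c,xy);d=d/np.linalg.norm(d);M=np.eye(3)-np.outer(d,d);A+=M;b+=M@o
    return np.linalg.solve(A,b)
def proj(c,P):
    T=np.linalg.inv(np.array(c["T"]));r,_=cv2.Rodrigues(T[:3,:3])
    return cv2.projectPoints(np.array(P,float).reshape(-1,1,3),r,T[:3,3],np.array(c["mtx"]),np.array(c["dist_coeffs"]))[0][:,0]
E
python3 - <<'E'
from h import *
cs={n:capture(n) for n in("top","side")}
for n,c in cs.items():
    cv2.imwrite(f"pics/{n}0.png",c["image"][:,:,::-1])
    print(n,np.round(c["T"],3).tolist())
    for q in("tray_arch","tray_end_bar","tray_lip","tray","lid","lid_handle","pan_mouth","pan_edge","station","corn0","corn1","corn2","bowl"):
        print(q,[(round(d["conf"],2),np.round(d["xy"]).tolist()) for d in spot_point(c,q)][:5])
s=read_state();print(s["t"],s["ee_rot"],s["grip_width"])
E
```

```text
pics
top [[-0.061, -0.974, 0.217, 0.262], [-0.998, 0.06, -0.011, -0.093], [-0.002, -0.218, -0.976, 1.217], [0.0, 0.0, 0.0, 1.0]]
tray_arch [(0.85, [426.0, 226.0]), (0.61, [349.0, 223.0]), (0.35, [344.0, 203.0])]
tray_end_bar [(0.73, [356.0, 123.0]), (0.62, [406.0, 264.0]), (0.56, [345.0, 267.0])]
tray_lip [(0.77, [423.0, 208.0]), (0.58, [393.0, 175.0]), (0.56, [341.0, 204.0]), (0.38, [297.0, 139.0])]
tray [(0.89, [374.0, 155.0]), (0.7, [347.0, 226.0]), (0.59, [417.0, 227.0])]
lid [(0.58, [95.0, 240.0])]
lid_handle [(0.69, [298.0, 140.0]), (0.57, [86.0, 244.0])]
pan_mouth [(0.69, [262.0, 212.0])]
pan_edge [(0.71, [234.0, 218.0])]
station [(0.63, [349.0, 238.0]), (0.57, [226.0, 216.0])]
corn0 [(0.81, [335.0, 232.0]), (0.79, [340.0, 212.0]), (0.67, [301.0, 263.0]), (0.52, [349.0, 236.0]), (0.49, [346.0, 285.0])]
corn1 [(0.81, [335.0, 232.0]), (0.79, [340.0, 212.0]), (0.67, [301.0, 263.0]), (0.52, [349.0, 236.0]), (0.49, [346.0, 285.0])]
corn2 [(0.81, [335.0, 232.0]), (0.79, [340.0, 212.0]), (0.67, [301.0, 263.0]), (0.52, [349.0, 236.0]), (0.49, [346.0, 285.0])]
bowl [(0.84, [225.0, 130.
[... 419 characters left out ...]
8.0, 255.0])]
lid [(0.68, [154.0, 153.0])]
lid_handle [(0.8, [155.0, 145.0])]
pan_mouth [(0.83, [247.0, 197.0])]
pan_edge []
station [(0.61, [232.0, 202.0]), (0.19, [286.0, 164.0])]
corn0 [(0.76, [278.0, 268.0]), (0.72, [248.0, 304.0]), (0.53, [293.0, 275.0]), (0.48, [238.0, 260.0]), (0.45, [302.0, 257.0])]
corn1 [(0.76, [278.0, 268.0]), (0.72, [248.0, 304.0]), (0.53, [293.0, 275.0]), (0.48, [238.0, 260.0]), (0.45, [302.0, 257.0])]
corn2 [(0.76, [278.0, 268.0]), (0.72, [248.0, 304.0]), (0.53, [293.0, 275.0]), (0.48, [238.0, 260.0]), (0.45, [302.0, 257.0])]
bowl [(0.85, [290.0, 163.0]), (0.5, [247.0, 200.0])]
1.4 [5.98332719e-05 9.86759495e-01 1.62190306e-01 1.45589326e-05] 0.9994340701341707
```

View pics/top0.png

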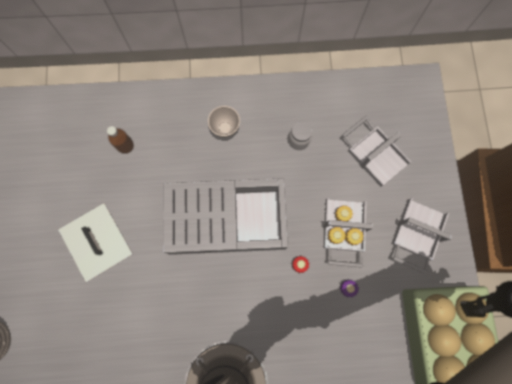

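View pics/side0.png

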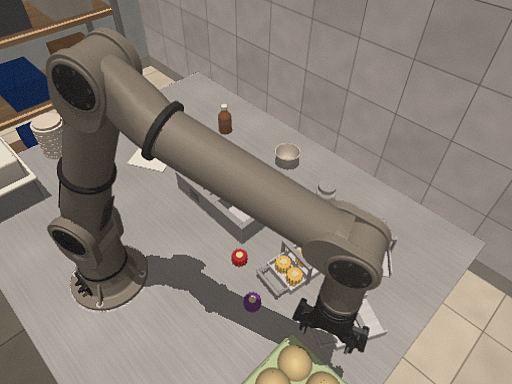

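The top view shows three tray-like things: (346,230), (417,230) and (374,152). The image's left is the robot's left (+y), so the tray at (346,230) is the one meant. It also carries the three yellow corn pieces. The red (301,264) and purple (349,288) pieces are decoys, the station is at (225,215), and the lid is at (95,242). I'll confirm with a crop and fit the poses.

```bash
cat >> h.py <<'E'
from scipy.optimize import minimize
S=8
def box(x0,x1,y0,y1,z0,z1): return [[x,y,z] for x in(x0,x1) for y in(y0,y1) for z in(z0,z1)]
M={"station":np.array(box(-.1,.1,-.175,.175,0,.085)),
"lid":np.array(box(-.092,.092,-.077,.077,0,.005)),
"tray":np.array(box(-.075,.075,-.058,.058,0,.004)+box(-.075,.075,-.058,.058,.0,.026)[:4]+box(-.124,-.112,-.045,.045,.028,.04)+box(-.017,-.003,-.062,.062,.078,.09))}
def world(P,x,y,a,z=0): 
    c,s=np.cos(a),np.sin(a); return P@np.array([[c,-s,0],[s,c,0],[0,0,1]]).T+[x,y,z]
def hullmask(p):
    m=np.zeros((384*2,512*2),np.uint8); h=cv2.convexHull(np.round((p*2+.5)*16).astype(np.int32)); cv2.fillConvexPoly(m,h,1,cv2.LINE_8,4); return m>0
def fit(c,name,mask,x0,z=0):
    m=cv2.resize(mask.astype(np.uint8),(1024,768),interpolation=cv2.INTER_NEAREST)
    pts=np.argwhere(m)[:,::-1].astype(np.int32); g=np.zeros_like(m); cv2.fillConvexPoly(g,cv2.convexHull(pts),1); g=g>0
    f=lambda v:1-(lambda h:(h&g).sum()/(h|g).sum())(hullmask(proj(c,world(M[name],*v,z))))
    best=None
    for da in(-.2,0,.2):
        r=minimize(f,[x0[0],x0[1],x0[2]+da],method="Nelder-Mead",options=dict(initial_simplex=np.array(x0)+[0,0,da]+np.array([[0,0,0],[.02,0,0],[0,.02,0],[0,0,.15]]),xatol=2e-4,fatol=1e-5))
        if best is None or r.fun<best.fun: best=r
    return best.x,1-best.fun
E
python3 - <<'E'
from h import *
c=capture("top"); im=c["image"][:,:,::-1].copy()
for n,px,a,z in(("station",(225,215),0,.085),("tray",(346,230),0,0),("lid",(95,242),.4,0)):
    ds=silhouettes(c,n); print(n,[(round(d["conf"],2),np.round(d["xy"]).tolist(),int(d["mask"].sum())) for d in ds])
    d=min(ds,key=lambda d:np.hypot(*(np.array(d["xy"])-px)))
    p=onz(c,px,z); v,iou=fit(c,n,d["mask"],[p[0],p[1],a]); print(v.round(4),round(iou,3))
    q=proj(c,world(M[n],*v)); cv2.polylines(im,[cv2.convexHull(q.astype(np.float32)).astype(int)],True,(0,255,0),1)
    for o,co in zip(proj(c,world(np.array([[0,0,z],[.04,0,z]]),*v)),((255,0,0),(0,0,255))): cv2.circle(im,tuple(int(t) for t in o),2,co,-1)
a=cv2.resize(im[170:280,150:470],None,fx=2.5,fy=2.5,interpolation=cv2.INTER_CUBIC);b=cv2.resize(im[190:290,40:150],None,fx=2.5,fy=2.5)
o=np.zeros((600,800,3),np.uint8);o[:275,:800]=a;o[300:550,:275]=b; cv2.imwrite("pics/fit.png",o)
for q,z in(("tray_arch",.084),("tray_end_bar",.034),("tray_lip",0),("lid_handle",.041),("pan_mouth",.085),("pan_edge",.085)):
    print(q,[(round(d["conf"],2),onz(c,d["xy"],z).round(3).tolist()) for d in spot_point(c,q)])
E
```

```text
station [(0.75, [224.0, 217.0], 8867)]
[ 0.4672 -0.0233 -0.012 ] 0.972
tray [(0.97, [347.0, 226.0], 1454), (0.93, [376.0, 152.0], 2013), (0.72, [418.0, 231.0], 2409)]
[ 0.4292 -0.3789 -0.1354] 0.983
lid [(0.72, [93.0, 242.0], 3246)]
[0.4235 0.3712 0.4798] 0.969
tray_arch [(0.96, [0.636, -0.505, 0.084]), (0.71, [0.399, -0.605, 0.084]), (0.67, [0.42, -0.371, 0.084])]
tray_end_bar [(0.8, [0.304, -0.361, 0.034]), (0.59, [0.292, -0.538, 0.034]), (0.57, [0.732, -0.437, 0.034])]
tray_lip [(0.95, [0.5, -0.38, 0.0]), (0.9, [0.465, -0.638, 0.0]), (0.63, [0.43, -0.396, 0.0]), (0.6, [0.563, -0.555, 0.0])]
lid_handle [(0.85, [0.416, 0.372, 0.041]), (0.6, [0.378, -0.383, 0.041])]
pan_mouth [(0.97, [0.469, -0.118, 0.085])]
pan_edge [(0.59, [0.46, -0.053, 0.085])]
```

View pics/fit.png

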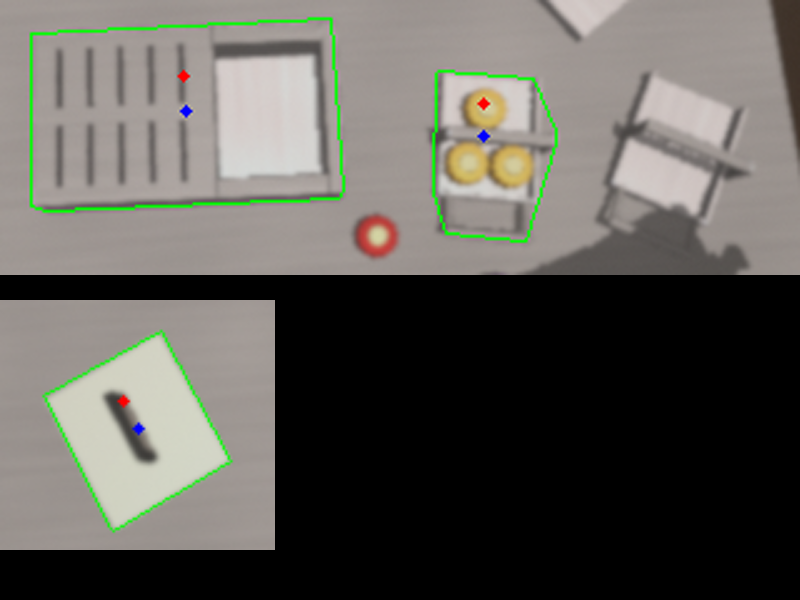

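The crop confirms the choice. The tray nearest the station, the robot's leftmost, holds the three yellow pieces, and its open end faces up in the image. The fitted outlines agree with the picture and with the spotted points to within 2–7 mm. Next I'll check reach for each step.

```bash
cat >> h.py <<'E'
from scipy.spatial.transform import Rotation as R
ST=(0.4672,-0.0233,-0.012); TR=(0.4292,-0.3789,-0.1354); LD=(0.4235,0.3712,0.4798)
def down(phi,tilt=0,axis=(1,0,0)):
    y=np.array([np.cos(phi),np.sin(phi),0]);z=np.array([0,0,-1.]);r=R.from_matrix(np.c_[np.cross(y,z),y,z])
    q=(R.from_rotvec(np.array(axis)*tilt)*r).as_quat(); return q[[3,0,1,2]]
def W(p,F,z=0): return world(np.array([p],float),*F,z)[0]
def tcp(g,q): # TCP for a grasp point
    return np.array(g)+.019*R.from_quat(np.array(q)[[1,2,3,0]]).as_matrix()[:,2]
PL=(*W([0,.021,0],ST)[:2],ST[2]-np.pi/2) # tray placing pose
xs=np.array([np.cos(ST[2]),np.sin(ST[2]),0])
PIV=W([0,-.032,.085],ST)
def tip(th,off,T=PL,slack=.001,phi=None):  # tool pose for tray raised by th about pan edge; off = tool tilt at th=0
    b=W([-.118,0,.034],T,.085); r=R.from_rotvec(xs*th)
    q=down(T[2] if phi is None else phi,th+off,xs); return tcp(PIV+r.apply(b-PIV)+[0,0,slack],q),q
E
python3 - <<'E'
from h import *
f=lambda p,q:(lambda s:None if s is None else np.round(s,2).tolist())(ik(p,q))
for k in(0,np.pi):
    print("k",k)
    for n,g,ph in(("arch",W([-.01,0,.084],TR),TR[2]),("archup",W([-.01,0,.22],TR),TR[2]),("mid",W([-.05,-.1,.22],ST),TR[2]-.8),("placeup",W([-.01,0,.22],PL),PL[2]),("place",W([-.01,0,.169],PL),PL[2]),("lid",W([0,0,.041],LD),LD[2]+np.pi/2),("lidup",W([0,0,.18],LD),LD[2]+np.pi/2),("lidpl",W([0,-.095,.126],ST),ST[2]+np.pi/2)):
        q=down(ph+k); print(n,f(tcp(g,q),q))
    for off in(0,-.35,-.6):
        for th in(0,.4,.8): 
            print("tip",off,th,f(*tip(th,off,phi=PL[2]+k)))
E
```

```text
k 0
arch [0.87, 0.44, -0.26, 1.9, 0.15, 0.82, 0.39]
archup [0.89, 0.28, -0.28, 1.78, 0.08, 1.1, 0.45]
mid [0.58, 0.05, -0.41, 2.05, 0.02, 1.05, -0.77]
placeup [0.44, 0.13, -0.6, 1.98, 0.08, 1.06, -1.77]
place [0.41, 0.19, -0.58, 2.04, 0.13, 0.95, -1.81]
lid [0.04, 0.8, -1.16, 1.91, 0.87, 1.05, 0.55]
lidup [-0.05, 0.45, -0.96, 1.81, 0.41, 1.1, 0.9]
lidpl [0.74, 0.3, -0.68, 2.05, 0.24, 0.87, 1.49]
tip 0 0 [0.3, 0.32, -0.74, 2.05, 0.28, 0.87, -2.18]
tip 0 0.4 [0.38, 0.19, -0.44, 2.05, -0.4, 0.93, -1.39]
tip 0 0.8 [0.5, 0.27, -0.23, 2.0, -0.76, 1.24, -0.92]
tip -0.35 0 [0.37, 0.61, -1.17, 1.97, 0.82, 1.34, -2.75]
tip -0.35 0.4 [0.39, 0.2, -0.71, 2.01, 0.1, 0.97, -1.95]
tip -0.35 0.8 [0.42, 0.15, -0.33, 1.99, -0.45, 1.1, -1.26]
tip -0.6 0 [-0.04, 0.55, -0.76, 1.92, 0.77, 1.42, -2.76]
tip -0.6 0.4 [0.44, 0.31, -0.99, 1.97, 0.47, 1.15, -2.35]
tip -0.6 0.8 [0.42, 0.11, -0.49, 1.97, -0.17, 1.06, -1.57]
k 3.141592653589793
arch [0.44, 0.44, 0.28, 1.91, -0.16, 0.81, -2.48]
archup [0.46, 0.28, 0.24, 1.79, -0.07, 1.09, -2.55]
mid [1.29, 0.12, -1.16, 2.04, 0.12, 1.06, 2.28]
placeup [0.65, 0.15, -0.83, 1.98, 0.13, 1.07, 1.33]
place [0.65, 0.23, -0.85, 2.03, 0.21, 0.96, 1.25]
lid [-0.17, 0.62, -0.82, 1.91, 0.59, 0.87, -2.38]
lidup [0.07, 0.54, -1.15, 1.81, 0.53, 1.15, -2.35]
lidpl [0.44, 0.25, -0.32, 2.06, 0.1, 0.85, -1.52]
tip 0 0 [0.56, 0.43, -1.08, 2.04, 0.48, 0.94, 0.79]
tip 0 0.4 [0.64, 0.23, -0.74, 2.04, -0.31, 0.91, 1.67]
tip 0 0.8 [0.84, 0.31, -0.63, 1.99, -0.66, 1.17, 2.12]
tip -0.35 0 [0.32, 0.55, -1.08, 1.97, 0.77, 1.29, 0.43]
tip -0.35 0.4 [0.6, 0.25, -0.96, 2.0, 0.19, 0.98, 1.11]
tip -0.35 0.8 [0.73, 0.18, -0.68, 1.98, -0.39, 1.08, 1.81]
tip -0.6 0 [0.11, 0.64, -0.99, 1.92, 0.87, 1.52, 0.29]
tip -0.6 0.4 [0.46, 0.32, -1.01, 1.97, 0.48, 1.16, 0.78]
tip -0.6 0.8 [0.68, 0.14, -0.77, 1.97, -0.12, 1.06, 1.52]
```

```bash
cat > a.py <<'E'
from h import *
q=down(TR[2]); g=W([-.01,0,.084],TR)
movep(tcp(g+[0,0,.08],q),q); move_gripper(.6)
line_to(tcp(g,q),velocity=.1); move_gripper(0,50)
s=read_state(); print("grip",s["t"],s["grip_width"],s["finger_force"])
line_to(tcp(g+[0,0,.06],q),velocity=.08); s=read_state(); print(s["t"],s["wrist_force"],s["ft_torque"],s["grip_width"])
c=capture("top"); cv2.imwrite("pics/lift.png",cv2.resize(c["image"][150:330,150:450,::-1],None,fx=2.5,fy=2.5))
E
python3 a.py
```

```text
grip 4.9583 0.15485779110586256 50.28107821941376
5.8583 [ 0.45980952  0.11084671 -5.05553206] [ 0.03352851 -0.04707742  0.04291404] 0.15488350160724096
```

View pics/lift.png

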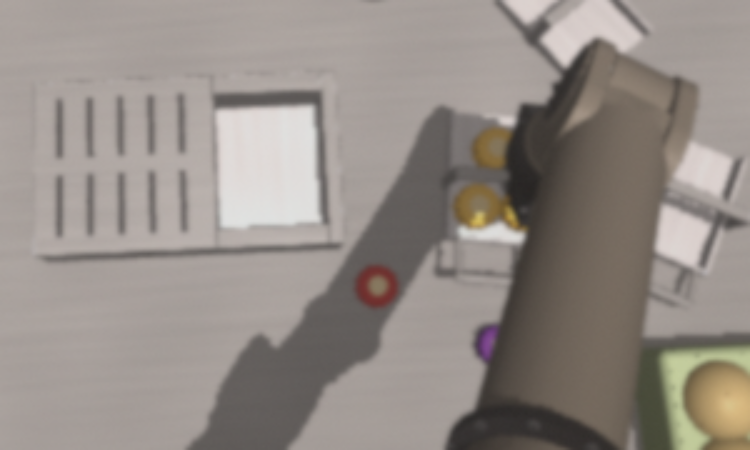

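The tray hangs level. The wrist reads 5.1 N against about 5.2 N expected, and the corn pieces are aboard at (490,150), (478,206) and (515,215) in the crop. I'll carry it over now.

```bash
cat > b.py <<'E'
from h import *
q=down(TR[2]); g=W([-.01,0,.084],TR); q2=down(PL[2]); p2=W([-.01,0,.169],PL); g2=p2+[0,0,.05]
g[2]=g2[2]; line_to(tcp(g,q),velocity=.12)
m=(g+g2)/2; qm=down((TR[2]+PL[2])/2)
line_to(tcp(g2,q2),q2,velocity=.13)
line_to(tcp(p2+[0,0,.006],q2),velocity=.08)
hit=line_to(tcp(p2-[0,0,.004],q2),velocity=.02,guard=2.5)
s=read_state(); print(hit,s["t"],s["ee_pos"],s["wrist_force"])
move_gripper(.5); line_to(tcp(g2+[0,0,.03],q2),velocity=.2)
# step aside, out of the top camera's view
qq=down(PL[2]); e=W([-.118,0,.034+.085+.09],PL)
line_to(tcp(e+[-.0,0.0,0],qq),velocity=.2)
cs={n:capture(n) for n in("top","side")}
for n,c in cs.items():
    cv2.imwrite(f"pics/{n}1.png",c["image"][:,:,::-1])
    for k in("tray_arch","tray_end_bar","tray_lip","tray"):
        print(n,k,[(round(d["conf"],2),np.round(d["xy"]).tolist(),onz(c,d["xy"],{"tray_arch":.169,"tray_end_bar":.119}.get(k,.085)).round(3).tolist()) for d in spot_point(c,k)])
print(read_state()["t"],"expected arch",W([-.01,0,0],PL),"bar",W([-.118,0,0],PL),"lip",W([.075,0,0],PL))
im=np.vstack([cv2.resize(cs["top"]["image"][160:290,130:330],None,fx=2,fy=2),cv2.resize(cs["side"]["image"][100:250,120:320],None,fx=2,fy=2)])
cv2.imwrite("pics/placed.png",im[:,:,::-1])
E
python3 b.py
```

```text
True 10.8917 [0.46823953 0.00740651 0.15062821] [-0.03482974 -0.52098009  5.68687804]
top tray_arch [(0.94, [429.0, 225.0], [0.39, -0.561, 0.169]), (0.84, [213.0, 209.0], [0.467, -0.0, 0.169]), (0.6, [384.0, 145.0], [0.616, -0.475, 0.169])]
top tray_end_bar [(0.97, [355.0, 125.0], [0.701, -0.418, 0.119]), (0.59, [409.0, 264.0], [0.296, -0.513, 0.119]), (0.56, [174.0, 217.0], [0.462, 0.111, 0.119]), (0.28, [93.0, 241.0], [0.409, 0.333, 0.119])]
top tray_lip [(0.8, [393.0, 176.0], [0.549, -0.518, 0.085]), (0.73, [429.0, 207.0], [0.452, -0.607, 0.085]), (0.55, [245.0, 213.0], [0.467, -0.085, 0.085])]
top tray [(0.98, [419.0, 226.0], [0.401, -0.57, 0.085]), (0.87, [375.0, 158.0], [0.609, -0.474, 0.085]), (0.66, [215.0, 216.0], [0.465, 0.002, 0.085])]
side tray_arch [(0.97, [224.0, 160.0], [0.472, 0.004, 0.169]), (0.77, [375.0, 238.0], [0.564, -0.526, 0.169]), (0.74, [355.0, 312.0], [0.343, -0.613, 0.169])]
side tray_end_bar [(0.77, [371.0, 218.0], [0.66, -0.462, 0.119]), (0.64, [203.0, 156.0], [0.467, 0.116, 0.119])]
side tray_lip [(0.77, [369.0, 275.0], [0.506, -0.566, 0.085]), (0.69, [239.0, 191.0], [0.466, -0.072, 0.085]), (0.63, [372.0, 316.0], [0.41, -0.64, 0.085]), (0.29, [154.0, 151.0], [0.376, 0.291, 0.085])]
side tray [(0.92, [366.0, 255.0], [0.557, -0.521, 0.085]), (0.91, [226.0, 178.0], [0.474, 0.003, 0.085]), (0.6, [352.0, 324.0], [0.357, -0.616, 0.085])]
13.0667 expected arch [0.46757199 0.00769777 0.        ] bar [0.46886796 0.11568999 0.        ] lip [ 0.46655202 -0.07729611  0.        ]
```

View pics/placed.png

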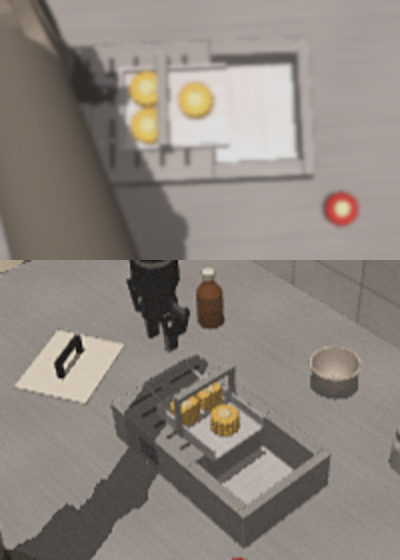

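The tray sits on the landing with its lip about 23 mm over the pan's edge (crop x 212 to 228), and the corn is still on it. Next I'll take the end bar and tip.

```bash
cat > d.py <<'E'
from h import *
off=-.2; p,q=tip(0,off,slack=0); z=R.from_quat(q[[1,2,3,0]]).as_matrix()[:,2]
move_gripper(.42)
line_to(p-.07*z,q,velocity=.15); line_to(p,velocity=.1,guard=10); move_gripper(0,60)
s=read_state(); print("grip",s["t"],s["grip_width"],s["finger_force"],s["ee_pos"]-p)
for th in list(np.arange(.14,.43,.14))+list(np.arange(.49,.86,.09)):
    line_to(*tip(th,off),velocity=.07); s=read_state(); print(round(th,2),round(s["t"],2),np.round(s["wrist_force"],1))
pause(.4)
cs={n:capture(n) for n in("top","side")}
im=np.vstack([cv2.resize(cs["top"]["image"][160:290,130:330],None,fx=2,fy=2),cv2.resize(cs["side"]["image"][100:250,120:320],None,fx=2,fy=2)])
cv2.imwrite("pics/tipped.png",im[:,:,::-1])
for n,c in cs.items(): print(n,[(round(d["conf"],2),np.round(d["xy"]).tolist()) for d in silhouettes(c,"corn0")])
E
python3 d.py
```

```text
grip 14.8917 0.11762111382936631 58.579986691474915 [5.14097515e-04 7.76766304e-05 9.23961036e-04]
0.14 15.39 [ 0.6 -1.7 -3.5]
0.28 15.88 [-0.5 -4.1 -4.3]
0.42 16.36 [ 0.3 -2.9 -4.4]
0.49 16.68 [ 0.1 -3.1 -4.4]
0.58 17.04 [ 0.4 -1.9 -5. ]
0.67 17.41 [-0.2 -2.3 -4.3]
0.76 17.77 [ 0.1 -2.4 -3.5]
0.85 18.14 [ 0.3 -1.7 -3.7]
top [(0.75, [250.0, 213.0]), (0.58, [349.0, 288.0]), (0.41, [188.0, 234.0]), (0.36, [257.0, 203.0])]
side [(0.84, [249.0, 300.0]), (0.73, [245.0, 205.0]), (0.68, [256.0, 201.0]), (0.63, [239.0, 258.0])]
```

View pics/tipped.png

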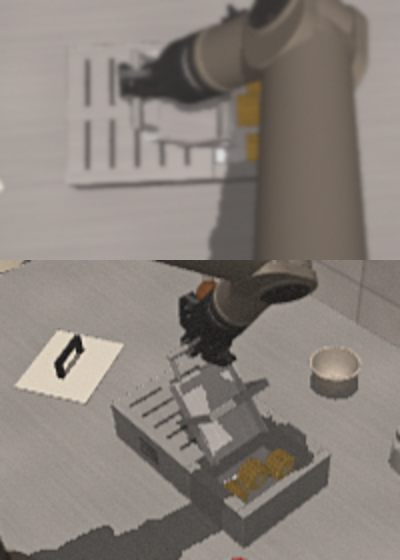

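The tray is empty, and the corn lies in the pan at about (240,485), (255,470) and (280,462) in the crop. The wrist load equals the tray alone. I'll lower the tray, slide it back 52 mm and release it.

```bash
cat > e.py <<'E'
from h import *
off=-.2
for th in(.6,.3,.08,0): line_to(*tip(th,off),velocity=.1)
s=read_state(); print(s["t"],np.round(s["wrist_force"],1))
PB=(*W([0,.073,0],ST)[:2],PL[2]); p,q=tip(0,off,PB,0); z=R.from_quat(q[[1,2,3,0]]).as_matrix()[:,2]
p0,_=tip(0,off,PB,.001)
line_to(p0,velocity=.06); line_to(p,velocity=.02); s=read_state(); print(s["t"],np.round(s["wrist_force"],1))
move_gripper(.45); line_to(p-.09*z,velocity=.15)
# on to above the lid
ql=down(LD[2]+np.pi/2-np.pi); gl=W([0,0,.041],LD)
a=tcp(gl+[0,0,.16],ql); 
movep(a,ql); print(read_state()["t"],np.round(read_state()["joint_positions"],2))
cs={n:capture(n) for n in("top","side")}
im=np.vstack([cv2.resize(cs["top"]["image"][160:290,130:330],None,fx=2,fy=2),cv2.resize(cs["side"]["image"][100:250,120:320],None,fx=2,fy=2)])
cv2.imwrite("pics/back.png",im[:,:,::-1])
for n,c in cs.items():
    for k,zz in(("tray_lip",.085),("tray_arch",.169),("pan_mouth",.085),("pan_edge",.085),("lid_handle",.041)):
        print(n,k,[(round(d["conf"],2),onz(c,d["xy"],zz).round(3).tolist()) for d in spot_point(c,k)])
print(W([.075,0,0],PB),PIV,W([0,-.095,.085],ST))
E
python3 e.py
```

```text
20.7583 [ 0.1 -0.5 -1.9]
22.025 [-1.2  2.   5.6]
23.95 [-0.2   0.36 -0.74  1.79  0.27  1.1  -2.13]
top tray_lip [(0.94, [0.554, -0.517, 0.085]), (0.81, [0.471, -0.025, 0.085]), (0.72, [0.456, -0.604, 0.085])]
top tray_arch [(0.79, [0.607, -0.474, 0.169]), (0.67, [0.474, 0.059, 0.169]), (0.62, [0.383, -0.56, 0.169])]
top pan_mouth [(0.86, [0.466, -0.128, 0.085]), (0.4, [0.473, 0.176, 0.085])]
top pan_edge [(0.72, [0.459, -0.045, 0.085]), (0.27, [0.689, -0.251, 0.085])]
top lid_handle [(0.82, [0.417, 0.379, 0.041])]
side tray_lip [(0.78, [0.418, -0.637, 0.085]), (0.76, [0.526, -0.564, 0.085]), (0.64, [0.465, -0.108, 0.085]), (0.62, [0.472, -0.015, 0.085])]
side tray_arch [(0.76, [0.564, -0.524, 0.169]), (0.74, [0.335, -0.606, 0.169]), (0.6, [0.465, 0.071, 0.169])]
side pan_mouth [(0.94, [0.462, -0.119, 0.085])]
side pan_edge [(0.55, [0.455, -0.059, 0.085])]
side lid_handle [(0.58, [0.42, 0.367, 0.041])]
[ 0.467176   -0.02529986  0.        ] [ 0.46681601 -0.0552977   0.085     ] [ 0.46606003 -0.11829316  0.085     ]
```

View pics/back.png

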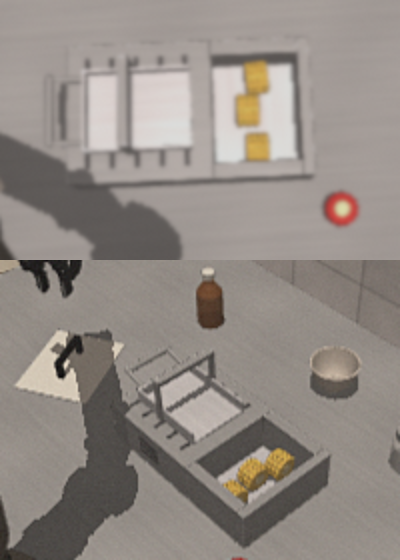

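The tray stands back with its lip about 30 mm from the pan's edge, and the three corn pieces are in the pan at (257,75), (247,110) and (257,147) in the crop. Now the lid.

```bash
cat > f.py <<'E'
from h import *
ql=down(LD[2]-np.pi/2); gl=W([0,0,.041],LD); up=gl.copy(); up[2]=.27
q2=down(ST[2]-np.pi/2); g2=W([0,-.095,.126],ST); u2=g2.copy(); u2[2]=.27
move_gripper(.6); line_to(tcp(gl,ql),velocity=.12,guard=10); move_gripper(0,60)
s=read_state(); print("grip",s["t"],s["grip_width"],s["finger_force"],s["ee_pos"])
line_to(tcp(up,ql),velocity=.15); print(np.round(read_state()["wrist_force"],1))
line_to(tcp(u2,q2),q2,velocity=.18)
line_to(tcp(g2+[0,0,.008],q2),velocity=.12)
hit=line_to(tcp(g2-[0,0,.004],q2),velocity=.02,guard=2.5)
s=read_state(); print(hit,s["t"],s["ee_pos"]-tcp(g2,q2),np.round(s["wrist_force"],1))
move_gripper(.5); line_to(tcp(u2,q2),velocity=.2)
movep(tcp([.42,-.42,.27],q2),q2)
cs={n:capture(n) for n in("top","side")}
im=np.vstack([cv2.resize(cs["top"]["image"][160:290,130:330],None,fx=2,fy=2),cv2.resize(cs["side"]["image"][100:250,120:320],None,fx=2,fy=2)])
cv2.imwrite("pics/lid.png",im[:,:,::-1]); c=cs["top"]
d=min(silhouettes(c,"lid"),key=lambda d:np.hypot(*(np.array(d["xy"])-(258,212))))
print(d["conf"],d["xy"],fit(c,"lid",d["mask"],[g2[0],g2[1],ST[2]],.085),"want",g2,ST[2])
for n,c in cs.items(): print(n,[(round(d["conf"],2),onz(c,d["xy"],.126).round(3).tolist()) for d in spot_point(c,"lid_handle")])
print(read_state()["t"])
E
python3 f.py
```

```text
grip 26.7583 0.12784580354691144 59.69460368156433 [0.42364734 0.37180238 0.02259383]
[ 0.4  0.4 -2.9]
True 33.05 [ 0.0001994  -0.00011935  0.00055822] [-0.8 -0.   4.1]
0.8 [254.9, 212.0] (array([ 0.46842444, -0.11899203, -0.00942219]), np.float64(0.9729298257791351)) want [ 0.46606003 -0.11829316  0.126     ] -0.012
top [(0.55, [0.46, -0.112, 0.126])]
side [(0.85, [0.466, -0.123, 0.126])]
35.75
```

View pics/lid.png

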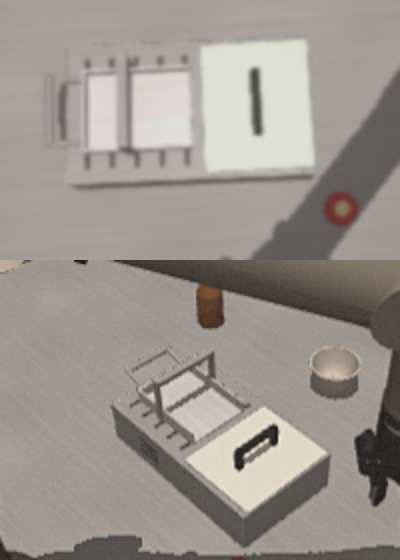

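The lid lies flat and square over the pan, with its handle at (256,100) in the crop. It's within about 3 mm of centre, clear of the tray, and the bystanders are untouched. I'll hand it in.

```bash
python3 -c "
from rig import *
print(hand_in())"
```

```text
the job is handed in; nothing more can be done
None
```

The job is handed in at about 36 s of the 72 s limit: all three corn pieces are in the pan, the empty tray is set back level on the landing, the lid squarely covers the pan, and the arm never went near the bowl, bottle or jar.

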